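# Clip the diffuser back into the lens inspection light and switch it on

### The arm

A 6-joint arm with a two-finger parallel gripper is mounted at the origin on a cart in front of the work surface, level with it; the furniture and walls round the work are solid. World frame = base frame: x ahead of the robot, y to its left, z up, the work surface at z = 0. Lengths are in m, angles in rad, forces in N, time in s.
With the tool pointing down it reaches from about 0.375 to 0.975 m from the base axis. Payload 3.8 kg.
Tool frame: the origin (TCP) lies on the mounting face of the last link; the fingertips stand 166 mm ahead of it and the grasp point (between the pads) lies 147 mm ahead of it; z points along the fingers, y is the line along which they close (so a half turn about z gives the same grasp; the last joint's range is limited). The gripper opens to 88 mm and grips with 3 to 60 N. Pads are 18 mm wide; open, the fingers measure 123 mm over their backs; the gripper's body (75 mm by 187 mm) begins 45 mm behind the grasp point.
Start: joints at [-1.142, 0.264, 1.604, -0, 1.274, -0.037], TCP at [0.303, -0.603, 0.405] pointing down, gripper open.
Joint ranges: [-2.63, 2.63], [-0.94, 2.18], [0.31, 2.57], [-1.31, 4.45], [0, 2.66], [-2.55, 2.55]. Speed limits (rad/s): [2.57, 2.57, 3.14, 3.14, 3.14, 3.14].

### API

Orientations are given as a rotation vector (axis times angle).
In Python, from cell import * gives the robot as it stands.
- The arm moves only by the shell command python3 -m pendant 'ROWS' [FORCE]. ROWS is JSON, one flat list of numbers, 7 for each row, row after row: the turn, a rotation vector about the tool's x, y, z in rad, then the shift along the tool's x, y, z in mm, then the closure, from -1 (fully open) to 1 (shut). A call has exactly 5 rows; each row shifts and turns the commanded pose from where the row before left it, along the tool's axes as they then stand; what a row does not reach is not made up. A row lasts 1/8 s, in which the tool goes at most 62.5 mm and 10.7 degrees, less where a joint would pass 70% of its speed; a pose out of reach is approached as far as the arm can. A call with a gripper value outside its range is refused whole. The fingers move at their own pace and stop on an object; FORCE is the grip in N (left out, the last holds). Time passes only in rows, so rows that do not move let the fingers close, or fill a call up. It gives the time, the measured TCP pose, the force, the opening and the grip force at its end, in the units of the state.
- state(): the state, without advancing time (a new reading comes with each control period).
- capture(name): name is "scene" or "side" or "wrist"; returns a dict with "frame" (480x640x3 uint8, red, green, blue), "z_map" (480x640 float32, m along the optical axis (not along the pixel's ray), 0 where there is no reading), "mtx" (3x3 intrinsics, pixels), "distortion" ([k1, k2, p1, p2, k3] as OpenCV has them; the pictures are not rectified), "R" (3x3) and "t" (3): a world point X has camera coordinates R X + t; the wrist camera has in their place "tool_from_camera" (4x4, takes a point from camera to tool coordinates, whose origin is the TCP and whose axes are the flange's). Camera axes: x right, y down, z forward; pixel columns grow to the right and rows downward; lengths in m; the calibration is good to about 2 mm. A picture is of the moment at which its call begins: read the wrist's pose just before it.
- close_job(): hands the job in; it is judged then, once.
Trained networks look in a picture, given as the dict that the camera call returned (one of the last four; its "shot" number tells which), for a name from the list of things; names that differ only in an ending like _2 or _b are one class to them, and where a whole thing is asked for, a point or a joint stands for the part that bears it (a point fixed in the world has none). Each returns a list of dicts, best first, with "conf" (0 to 1); they miss things now and then, are a little off and sometimes report something else, mostly with a low value. They report only what shows in the picture. A call takes as long as a camera call. They do not tell look-alikes from the thing itself.
- boxes_of(picture, query): "bbox" ([left, top, right, bottom] in pixels, round what is visible of it).
The state is a dict: "clock": time; "joints": joint angles; "joint_velocities": joint speeds; "tau": joint torques, N m; "tool_pos": TCP position; "ee_rot": TCP orientation; "contact_force": force on the tool from outside, world axes, zero at the start; "ft_torque": the same for the moment, N m; "opening": opening from 0.0 (shut) to 1.0 (fully open); "finger_force": force on a finger pad.
Only numpy, scipy, OpenCV 4.12 (cv2) and the standard library are available. Lean on these libraries where they do the work, as an engineer would, in place of code of your own. Each camera call takes 0.05 s, during which the arm holds its last target. There are 200 camera calls.

### The job

Get the lens inspection light ready for use: lift off the lens cell that stands on the loose plain diffuser and stand it upright on the bench, clip the plain diffuser into the opening in the light's sloped face, pressing until both spring tabs have caught and the flange lies flush all round, and then turn the dimmer knob clockwise past its click to on. Never tip the lens cell over, and leave the ribbed insert, the loupe, the dust blower and the ring spool where they are.

Things in the scene. Friction and masses are not known exactly. Their poses are not given: they have to be found in the camera images.
- diffuser: plain clip-in diffuser, loose, standing on its studs, about 0.1 kg. Black flange 78 (x) x 108 (y) x 4 mm; below it four round-ended corner studs, 8 mm thick, 18 mm long, and a sprung steel tab at each short end (+y, -y). Origin: centre of the stud feet. Flange underside at z = 18, flange top 22, window top 36 mm. It fits either way round (half turn about z)
- diffuser_top (a point): centre of the top of the diffuser's smooth white window block, 56 (x) x 84 (y) x 14 mm high, which stands on the flange and is gripped across x. Held so, with the fingertips just over or on the flange, the diffuser can be pressed straight home
- diffuser_flange (a point): centre of the diffuser's flange underside (axes as diffuser); home when it meets opening
- diffuser_tab_a (a joint): spring tab at the diffuser's +y end, rad: 0 sprung out; about 0.35 when pushed in by the edge of the opening; back near 0 when caught behind the face. Pressing both tabs past takes about 10 to 15 N
- diffuser_tab_b (a joint): the same for the tab at the -y end
- ribbed_insert: look-alike insert of the same size with five ribs 3 mm high across its window (top at 39 mm); leave it where it lies. Origin: centre of its feet
- lens_cell: black fluted lens cell, 32 mm across, 24 mm high (grip the lower 19 mm), standing on the diffuser's window. Origin: centre of its underside; z up. About 0.05 kg. The bench from x 0.40 to 0.60, y -0.35 to 0.08 is clear but for the things listed here
- light: inspection light, fixed: grey housing 120 deep (x) x 200 wide (y) x 92 mm high, front wall 27 mm high, face sloped 30 degrees, facing -x. Origin: centre of its underside; z up
- opening (a point): centre of the 62 (x) x 92 (y) mm opening at the outer surface of the light's sloped face; x up the slope, y along the light's width, z out of the face (30 degrees from vertical). The face is 4 mm thick, the well behind it 27 mm deep; the studs have 1.2 mm play in it
- dimmer (a joint): dimmer knob, rad: 0 off, 1.2 on; grows clockwise as seen from outside the face. A sprung detent (about 0.1 N m) pushes it back to off before 0.6 rad and on beyond it; let go, it settles near 0.05 (off) or 1.15 (on)
- dimmer_grip (a point): on the knob's axis, 16 mm out from the face, 94 mm to the -y side of the opening's centre. Its z points out of the face, its x along the grip bar, which is 37 long, 13 wide (y) and reaches from 7 to 26 mm out from the face; it turns with the knob, from 0.6 rad left of up-slope (off) to 0.6 rad right (on)
- loupe: black eye loupe, 41 mm across, 36 mm high; leave it. Origin: centre of its underside
- dust_blower: red blower bulb, 54 mm across, 110 mm high; leave it. Origin: centre of its underside
- ring_spool: spool of brass rings on a post, 68 mm across, 102 mm high; leave it. Origin: centre of its underside
Mind the look-alikes: they are no part of the job. What is shaped like the lens_cell but yellow is not meant.

How it is judged:
On the way, in this order (a step that is already met when the one before it is completed fails the run):
1. the lens cell stands upright on the bench, off the diffuser (height (world z) of lens_cell below 0.028 m and angle between lens_cell's own z axis and vertical below 0.15 rad and contact force between lens_cell and the fingers below 0.05 N), for 0.2 s.
2. the diffuser is clipped in, flush, with both tabs sprung back out, and the dimmer is still off (z of diffuser_flange in the frame of opening between -0.002 and 0.0018 m and distance between diffuser_flange and opening below 0.005 m and angle between the z axis of diffuser and the z axis of opening, either way round below 0.035 rad and value of joint each of diffuser_tab_a, diffuser_tab_b below 0.12 rad and value of joint dimmer below 0.3 rad), for 0.2 s.
3. the dimmer has been turned past its click to on (value of joint dimmer above 1.05 rad), for 0.1 s.
At the end, for the whole second after the job is handed in: The lens cell stands upright (within 0.15 rad) on the bench, at rest; the plain diffuser is in the opening with its flange within 1.8 mm of the face, parallel to 0.035 rad, centred to 5 mm, both tabs sprung out (under 0.12 rad); the dimmer reads over 1.05 rad (height (world z) of lens_cell below 0.028 m and angle between lens_cell's own z axis and vertical below 0.15 rad and linear speed of lens_cell below 0.02 m/s and z of diffuser_flange in the frame of opening between -0.002 and 0.0018 m and distance between diffuser_flange and opening below 0.005 m and angle between the z axis of diffuser and the z axis of opening, either way round below 0.035 rad and value of joint each of diffuser_tab_a, diffuser_tab_b below 0.12 rad and value of joint dimmer above 1.05 rad and linear speed of diffuser below 0.01 m/s); the robot touches nothing.
It fails at once if the lens cell is tipped over (angle between lens_cell's own z axis and vertical above 0.7 rad).
It fails at once if the ribbed insert is moved more than 20 mm (distance of ribbed_insert from where it was at the start of the episode above 0.02 m).
It fails at once if the loupe is moved more than 20 mm (distance of loupe from where it was at the start of the episode above 0.02 m).
It fails at once if the dust blower is moved more than 20 mm (distance of dust_blower from where it was at the start of the episode above 0.02 m).
It fails at once if the ring spool is moved more than 20 mm (distance of ring_spool from where it was at the start of the episode above 0.02 m).
It also fails if it takes over 67 s, if anything falls off the work surface, if the arm or the gripper's body presses on something with over 40 N, if the wrist force passes 120 N, or if a joint passes its speed limit or range.

## Working session

There is one attempt and no reset: what is moved stays moved. The work goes in short steps, Python scripts to look and compute and a shell command to move; the robot and the scene stay as the last step left them, time stands still between calls to the robot, and variables do not carry over. Pictures are saved under pics/ and viewed, at most 10 in all, crops included, and the job is handed in when it is done.

```bash
ls; mkdir -p pics; cat > h.py <<'E'
from cell import *
import numpy as np, cv2
from scipy.spatial.transform import Rotation as Ro
def cloud(c):
    z=c["z_map"]; v,u=np.mgrid[0:480,0:640]
    p=cv2.undistortPoints(np.stack([u.ravel(),v.ravel()],1).astype(np.float64)[:,None],np.array(c["mtx"],float),np.array(c["distortion"],float))[:,0]
    P=np.c_[p*z.ravel()[:,None],z.ravel()]
    if "R" in c: W=(P-np.array(c["t"]))@np.array(c["R"])
    else:
        T=np.array(c["tool_from_camera"]);s=c["st"]
        W=(P@T[:3,:3].T+T[:3,3])@Ro.from_rotvec(s["ee_rot"]).as_matrix().T+np.array(s["tool_pos"])
    W[z.ravel()==0]=np.nan
    return W.reshape(480,640,3)
def shot(n):
    s=state(); c=dict(capture(n)); c["st"]=s; return c
E
python3 - <<'E'
from h import *
s=state();print({k:np.round(v,3) for k,v in s.items()})
for n in("scene","side"):
    c=shot(n); cv2.imwrite(f"pics/{n}0.png",c["frame"][...,::-1]); W=cloud(c); np.save(f"{n}0.npy",W)
    for q in("diffuser","ribbed_insert","lens_cell","light","dimmer","loupe","dust_blower","ring_spool"):
        for b in boxes_of(c,q)[:3]:
            l,t,r,d=map(int,b["bbox"]); p=W[max(t,0):d,max(l,0):r].reshape(-1,3)
            print(n,q,round(b["conf"],2),[l,t,r,d],np.round(np.nanmedian(p,0),3),np.round(W[(t+d)//2,(l+r)//2],3))
E
```

```text
pics
{'clock': np.float64(0.0), 'joints': array([-1.142,  0.265,  1.605,  0.   ,  1.274, -0.037]), 'joint_velocities': array([-0.   , -0.   , -0.002, -0.001, -0.003, -0.   ]), 'tau': array([-1.0000e-03, -5.0212e+01, -3.5688e+01,  7.3000e-02,  2.9000e-02,
       -0.0000e+00]), 'tool_pos': array([ 0.303, -0.603,  0.403]), 'ee_rot': array([-3.055e+00, -7.250e-01,  1.000e-03]), 'contact_force': array([ 0.311,  0.251, -1.128]), 'ft_torque': array([-0.022, -0.011,  0.046]), 'finger_force': np.float64(0.0), 'opening': np.float64(0.998)}
scene diffuser 0.66 [320, 260, 376, 288] [ 0.504 -0.016  0.024] [ 0.496 -0.009  0.031]
scene diffuser 0.31 [103, 255, 243, 381] [0.597 0.302 0.032] [0.603 0.303 0.035]
scene diffuser 0.31 [395, 250, 411, 275] [ 0.455 -0.136  0.022] [ 0.447 -0.128  0.029]
scene ribbed_insert 0.81 [382, 226, 431, 252] [ 0.513 -0.243  0.022] [ 0.504 -0.233  0.028]
scene lens_cell 0.81 [278, 290, 297, 311] [0.532 0.118 0.011] [0.528 0.123 0.019]
scene lens_cell 0.58 [332, 250, 344, 270] [ 0.526 -0.013  0.048] [ 0.524 -0.012  0.05 ]
scene lens_cell 0.26 [193, 272, 217, 295] [0.60
[... 845 characters left out ...]
 -0.268  0.02 ] [ 0.516 -0.274  0.036]
side lens_cell 0.74 [278, 126, 360, 201] [0.603 0.305 0.037] [0.602 0.316 0.041]
side lens_cell 0.63 [301, 313, 324, 335] [ 0.543 -0.15   0.006] [ 0.543 -0.157  0.021]
side lens_cell 0.5 [287, 223, 302, 239] [0.529 0.107 0.016] [0.529 0.103 0.02 ]
side light 0.7 [280, 127, 363, 212] [0.605 0.273 0.033] [0.602 0.263 0.061]
side dimmer 0.58 [320, 163, 336, 183] [0.613 0.228 0.071] [0.614 0.228 0.074]
side loupe 0.76 [251, 310, 272, 337] [ 0.453 -0.144  0.022] [ 0.453 -0.145  0.021]
side dust_blower 0.95 [370, 299, 398, 346] [ 0.667 -0.195  0.035] [ 0.663 -0.2    0.062]
side ring_spool 0.68 [405, 347, 451, 402] [ 0.715 -0.306  0.037] [ 0.711 -0.321  0.07 ]
```

```bash
python3 - <<'E'
import cv2
a=cv2.imread("pics/scene0.png")[150:400,80:480]; b=cv2.imread("pics/side0.png")[110:420,220:480]
cv2.imwrite("pics/a.png",cv2.resize(a,(800,500),interpolation=2)); cv2.imwrite("pics/b.png",cv2.resize(b,(503,600),interpolation=2))
E
```

```text
(no output)
```

View pics/a.png

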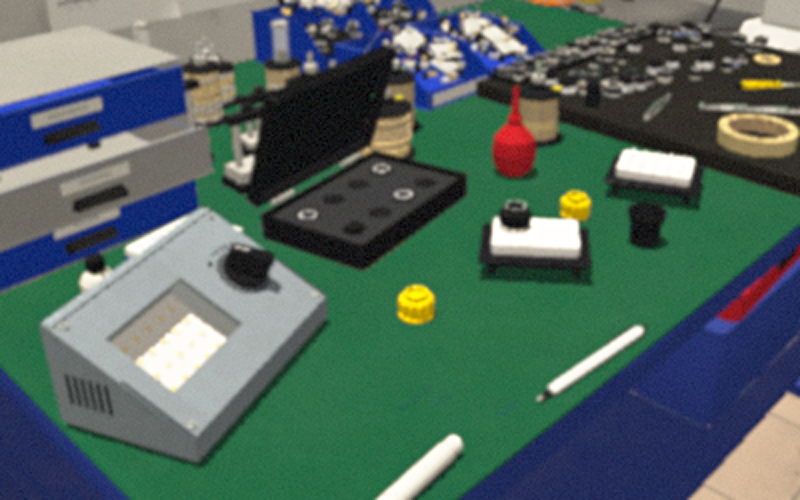

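View pics/b.png

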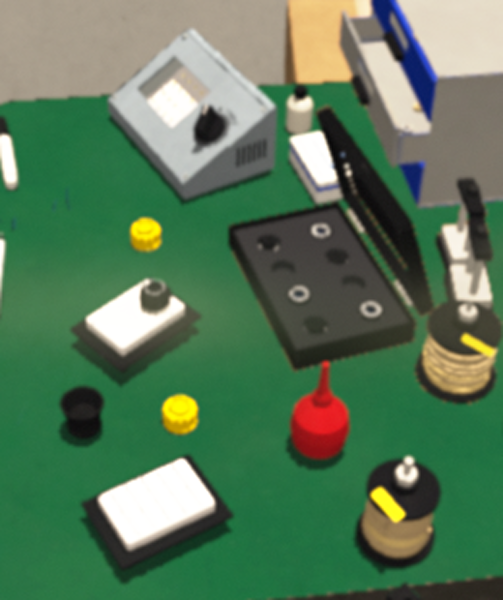

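The crops show the lens cell (black, scene pixel ~337,256) standing on the left diffuser (~347,272). The ribbed insert is the right one (~408,238), and the light is at lower left with its knob at ~204,281. The two yellow cells are decoys.

```bash
cat >> h.py <<'E'
def rect(P,cx,cy,r,z0,z1):
    m=(np.hypot(P[...,0]-cx,P[...,1]-cy)<r)&(P[...,2]>z0)&(P[...,2]<z1)
    q=P[m]; R=cv2.minAreaRect((q[:,:2]*1000).astype(np.float32)); 
    return len(q),np.round(R[0],1),np.round(R[1],1),round(R[2],1),np.round(np.median(q,0),4)
def facefit(P):
    m=(P[...,0]>.45)&(P[...,0]<.75)&(P[...,1]>.15)&(P[...,1]<.45)&(P[...,2]>.03)&(P[...,2]<.1)
    q=P[m]; best=None; rng=np.random.default_rng(0)
    for _ in range(1500):
        a,b,c=q[rng.choice(len(q),3,False)]; n=np.cross(b-a,c-a); L=np.linalg.norm(n)
        if L<1e-6: continue
        n/=L; n*=np.sign(n[2])
        if not .8<n[2]<.93: continue
        k=np.abs((q-a)@n)<.002
        if best is None or k.sum()>best.sum(): best=k
    i=q[best]; c0=i.mean(0); n=np.linalg.svd(i-c0,full_matrices=False)[2][2]; n*=np.sign(n[2])
    return c0,n,i
def to(pos,R):   # tool-frame delta from the present pose
    s=state(); R0=Ro.from_rotvec(s["ee_rot"]); R=Ro.from_matrix(R) if not isinstance(R,Ro) else R
    print("at",np.round(s["tool_pos"],4),"t",s["clock"],"turn",np.round((R0.inv()*R).as_rotvec(),4),"shift0",np.round(R0.inv().apply(np.array(pos)-s["tool_pos"])*1000,1),"shift_after_turn",np.round(R.inv().apply(np.array(pos)-s["tool_pos"])*1000,1))
def down(yaw): # tool z down, tool y at angle yaw from world +x ... y axis direction (cos,sin)
    y=np.array([np.cos(yaw),np.sin(yaw),0]);z=np.array([0,0,-1.]);return np.c_[np.cross(y,z),y,z]
E
python3 - <<'E'
from h import *
for n in("scene","side"):
    P=np.load(n+"0.npy")
    print(n,"win",rect(P,.51,-.045,.09,.031,.042)); print("cell",rect(P,.527,-.012,.03,.045,.07)); print("fl",rect(P,.51,-.045,.09,.015,.04))
    c,nn,i=facefit(P); print(c,nn,len(i),"tilt",np.degrees(np.arccos(nn[2])),"yaw",np.degrees(np.arctan2(-nn[1],-nn[0])))
    print("knob",rect(P,.61,.235,.06,.085,.12))
s=state();R=Ro.from_rotvec(s["ee_rot"]).as_matrix();print(R)
c=shot("wrist");print(np.round(c["tool_from_camera"],3),c["mtx"])
to([.50,-.02,.40],down(np.arctan2(R[1,1],R[0,1])))
E
```

```text
scene win (572, array([512.4, -29. ]), array([84.2, 59.2]), 38.6, array([ 0.5059, -0.0232,  0.0361]))
cell (166, array([531.2, -19.7]), array([29.4, 28.1]), 40.7, array([ 0.5285, -0.0152,  0.0547]))
fl (1166, array([529.6, -50. ]), array([108.7, 134.2]), 38.9, array([ 0.5011, -0.0163,  0.03  ]))
[0.59420316 0.30345678 0.06216965] [-0.45906335 -0.1971773   0.8662459 ] 5315 tilt 29.97472355388555 yaw 23.244533133269442
knob (126, array([640.3, 256.7]), array([52.8, 63.2]), 83.9, array([0.6574, 0.2483, 0.0868]))
side win (774, array([512.5, -32.9]), array([85.8, 58.9]), 37.9, array([ 0.5047, -0.0401,  0.0364]))
cell (192, array([531.7, -26.6]), array([29.6, 27.1]), 5.6, array([ 0.5317, -0.0298,  0.0551]))
fl (1419, array([511.4, -32. ]), array([109.9,  81.8]), 38.9, array([ 0.5055, -0.0469,  0.0328]))
[0.60184605 0.28014476 0.06220809] [-0.44823921 -0.18444008  0.87467907] 1707 tilt 28.992984081049325 yaw 22.3660344614548
knob (99, array([638.4, 256.1]), array([62.7, 64.4]), 87.7, array([0.657 , 0.2458, 0.0872]))
[[ 8.93461568e-01  4.49139652e-01 -2.24441117e-06]
 [ 4.49139651e-01 -8.93461567e-01 -3.64341806e-05]
 [-1.83693303e-05  3.15444861e-05 -9.99999999e-01]]
[[-0.    -0.966 -0.259  0.066]
 [ 1.     0.    -0.001  0.   ]
 [ 0.001 -0.259  0.966  0.02 ]
 [ 0.     0.     0.     1.   ]] [[378.56635419   0.         321.1501557 ]
 [  0.         378.56635419 237.93352638]
 [  0.           0.           1.        ]]
at [ 0.3032 -0.6031  0.4047] t 0.95 turn [0. 0. 0.] shift0 [ 437.8 -432.5    4.7] shift_after_turn [ 437.7 -432.5    4.7]
```

```bash
python3 -m pendant '[0,0,0,43.5,-43,0,-1,0,0,0,43.5,-43,0,-1,0,0,0,43.5,-43,0,-1,0,0,0,43.5,-43,0,-1,0,0,0,43.5,-43,0,-1]'; python3 -m pendant '[0,0,0,43.5,-43,0,-1,0,0,0,43.5,-43,0,-1,0,0,0,43.5,-43,0,-1,0,0,0,43.5,-43,0,-1,0,0,0,43.5,-43,0,-1]';python3 -m pendant '[0,0,-0.104,0,0,40,-1,0,0,-0.104,0,0,40,-1,0,0,0,0,0,0,-1,0,0,0,0,0,0,-1,0,0,0,0,0,0,-1]'
python3 - <<'E'
from h import *
c=shot("wrist"); cv2.imwrite("pics/w1.png",c["frame"][...,::-1]); P=cloud(c); np.save("w1.npy",P)
print(np.round(c["st"]["tool_pos"],4),np.round(c["st"]["joints"],3))
print("bench z",np.nanmedian(P[...,2]))
print("win",rect(P,.511,-.03,.065,.033,.039)); print("cell",rect(P,.528,-.02,.035,.055,.066)); print("fl",rect(P,.511,-.03,.085,.015,.026))
for q in("lens_cell","diffuser"): print([(b["conf"],b["bbox"]) for b in boxes_of(c,q)[:2]])
E
```

```text
clock: 1.58
tool_pos: [0.4012, -0.3115, 0.405]
ee_rot: [3.056, 0.724, 0.001]
contact_force: [1.3, 0.0, 0.1]
opening: 1.003
finger_force: 0.0
clock: 2.2
tool_pos: [0.4989, -0.0215, 0.4052]
ee_rot: [3.056, 0.725, 0.002]
contact_force: [0.9, -0.4, 0.5]
opening: 0.999
finger_force: 0.0
clock: 2.82
tool_pos: [0.4997, -0.0239, 0.327]
ee_rot: [2.964, 1.036, 0.006]
contact_force: [-0.3, -0.1, 0.1]
opening: 1.005
finger_force: 0.0
[ 0.4997 -0.0239  0.327 ] [-0.098 -0.005  2.056  0.     1.087  0.801]
bench z 0.0009803709794942717
win (6542, array([513.2, -30.6]), array([83.4, 55.9]), 37.9, array([ 0.5084, -0.0319,  0.0359]))
cell (882, array([533.2, -22.5]), array([27. , 27.6]), 39.2, array([ 0.5337, -0.0229,  0.0562]))
fl (5308, array([513.2, -30.7]), array([107.8,  78.3]), 37.9, array([ 0.5231, -0.021 ,  0.0219]))
[(0.77, [446.8, 245.4, 488.0, 291.6]), (0.68, [173.0, 52.7, 225.5, 100.0])]
[(0.56, [288.0, 146.9, 390.1, 282.4])]
```

View pics/w1.png

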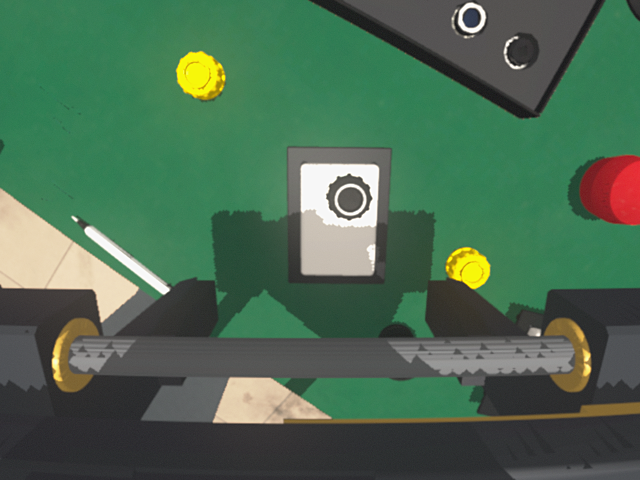

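Diffuser centred at (0.513,-0.031), long axis 38° (picture centre ~340,215); the cell is at (0.533,-0.022) (pixel 349,197). All measured sizes match the given ones.

```bash
python3 - <<'E'
from h import *
P=np.load("w1.npy")
for a,b in((.04,.05),(.05,.055),(.057,.064)): 
    print(rect(P,.533,-.022,.03,a,b))
R=down(np.radians(-52.1)); to([.533,-.0223,.206],R)
E
```

```text
(68, array([536.3, -14.9]), array([14.7, 31.6]), 67.5, array([ 0.5412, -0.0109,  0.0446]))
(694, array([533.2, -22.7]), array([30.8, 30.8]), 82.8, array([ 0.534 , -0.0202,  0.0542]))
(332, array([533.3, -22.8]), array([19.3, 19.3]), 40.0, array([ 0.5337, -0.0234,  0.0593]))
at [ 0.4993 -0.0238  0.3263] t 2.975 turn [ 0.0019 -0.002   0.0114] shift0 [ 27.1  19.6 120.3] shift_after_turn [ 27.6  19.5 120.3]
```

```bash
python3 -m pendant '[0,0,0.011,27.5,20,0,-1,0,0,0,0,0,40,-1,0,0,0,0,0,40,-1,0,0,0,0,0,30,-1,0,0,0,0,0,10,-1]'; python3 -c "
from h import *
to([.5333,-.0227,.206],down(np.radians(-52.1)))"
```

```text
clock: 3.6
tool_pos: [0.5319, -0.0221, 0.2032]
ee_rot: [-2.97, -1.021, 0.004]
contact_force: [-0.2, 1.7, 0.1]
opening: 1.002
finger_force: 0.0
at [ 0.5319 -0.0221  0.2032] t 3.6 turn [-0.0021  0.0022  0.0008] shift0 [ 0.7  1.4 -2.8] shift_after_turn [ 0.7  1.4 -2.8]
```

```bash
python3 -m pendant '[0,0,0,0.7,1.4,-2,-1,0,0,0,0,0,0,1,0,0,0,0,0,0,1,0,0,0,0,0,0,1,0,0,0,0,0,0,1]' 12; python3 -m pendant '[0,0,0,0,0,0,1,0,0,0,0,0,0,1,0,0,0,0,0,-15,1,0,0,0,0,0,-20,1,0,0,0,0,0,-10,1]'; python3 -c "
from h import *
s=state();print(s['tool_pos'])
to([.42,.03,.25],down(np.radians(-52.1)))"
```

```text
clock: 4.22
tool_pos: [0.5342, -0.0226, 0.2071]
ee_rot: [2.97, 1.022, 0.001]
contact_force: [-0.8, 0.1, 0.2]
opening: 0.568
finger_force: 0.0
clock: 4.85
tool_pos: [0.5347, -0.0227, 0.2537]
ee_rot: [2.97, 1.022, 0.004]
contact_force: [-0.4, 0.7, -0.7]
opening: 0.361
finger_force: 12.0
[ 0.53472102 -0.02272947  0.25366748]
at [ 0.5347 -0.0227  0.2537] t 4.85 turn [ 0.0017 -0.0019  0.0013] shift0 [ -58.  -112.2    3.4] shift_after_turn [ -58.1 -112.1    3.7]
```

```bash
python3 -m pendant '[0,0,0,-20,-37.5,0,1,0,0,0,-20,-37.5,0,1,0,0,0,-18,-37,0,1,0,0,0,0,0,35,1,0,0,0,0,0,30,1]'; python3 -m pendant '[0,0,0,0,0,10,1,0,0,0,0,0,5,1,0,0,0,0,0,0,1,0,0,0,0,0,0,1,0,0,0,0,0,0,1]'; python3 -c "
from h import *
c=shot('side');cv2.imwrite('pics/s2.png',cv2.resize(c['frame'][190:330,200:360,::-1],None,fx=4,fy=4));P=cloud(c);print(rect(P,.42,.03,.03,0.003,.03));to([.42,.03,.1715],down(np.radians(-52.1)))"
```

```text
clock: 5.48
tool_pos: [0.4192, 0.0302, 0.187]
ee_rot: [2.97, 1.023, 0.004]
contact_force: [-0.2, 0.4, -0.4]
opening: 0.358
finger_force: 12.0
clock: 6.1
tool_pos: [0.4199, 0.0299, 0.1724]
ee_rot: [2.97, 1.022, 0.002]
contact_force: [0.1, -0.8, -0.8]
opening: 0.36
finger_force: 12.0
(207, array([412.8,  22.4]), array([20.7, 56.9]), 42.1, array([0.4119, 0.0189, 0.0187]))
at [0.4198 0.0299 0.1723] t 6.15 turn [ 0.0007 -0.001   0.0012] shift0 [0.2 0.  0.8] shift_after_turn [0.2 0.  0.8]
```

Lower until contact shows.

```bash
python3 -m pendant '[0,0,0,0,0,1,1,0,0,0,0,0,0,1,0,0,0,0,0,0.5,1,0,0,0,0,0,0,1,0,0,0,0,0,0,1]'; python3 -m pendant '[0,0,0,0,0,0.5,1,0,0,0,0,0,0,1,0,0,0,0,0,0.5,1,0,0,0,0,0,0,1,0,0,0,0,0,0,1]'
```

```text
clock: 6.78
tool_pos: [0.4196, 0.0299, 0.1708]
ee_rot: [2.971, 1.022, -0.0]
contact_force: [-2.6, 0.6, 5.8]
opening: 0.361
finger_force: 12.0
clock: 7.4
tool_pos: [0.4197, 0.03, 0.1706]
ee_rot: [-2.97, -1.022, 0.001]
contact_force: [-6.3, -0.9, 16.7]
opening: 0.356
finger_force: 12.0
```

```bash
python3 -m pendant '[0,0,0,0,0,-1,1,0,0,0,0,0,0,-1,0,0,0,0,0,0,-1,0,0,0,0,0,0,-1,0,0,0,0,0,0,-1]'; python3 -m pendant '[0,0,0,0,0,-20,-1,0,0,0,0,0,-40,-1,0,0,0,0,0,-60,-1,0,0,0,0,0,-30,-1,0,0,0,0,0,0,-1]'
python3 - <<'E'
from h import *
c=shot("wrist"); P=cloud(c); print(np.round(c["st"]["tool_pos"],4))
print("cell",rect(P,.42,.03,.035,.012,.03));print("top",rect(P,.42,.03,.035,.0215,.03))
print("win",rect(P,.5132,-.0306,.07,.033,.04)); print("fl",rect(P,.5132,-.0306,.085,.015,.04))
to([.5132,-.0306,.25],down(np.radians(-52.1)))
E
```

```text
clock: 8.02
tool_pos: [0.4194, 0.0299, 0.1701]
ee_rot: [-2.971, -1.022, 0.0]
contact_force: [-0.2, -0.5, 0.1]
opening: 0.792
finger_force: 0.0
clock: 8.65
tool_pos: [0.4207, 0.03, 0.3231]
ee_rot: [2.969, 1.021, 0.01]
contact_force: [0.6, -0.3, 0.4]
opening: 0.998
finger_force: 0.0
[0.4207 0.03   0.3231]
cell (1224, array([419.6,  29.7]), array([31.1, 31.1]), 22.2, array([0.4205, 0.0304, 0.0194]))
top (259, array([419.4,  29.5]), array([19.8, 19.8]), 37.6, array([0.4194, 0.0293, 0.0235]))
win (8752, array([513.1, -29.9]), array([82.9, 56.2]), 38.1, array([ 0.5142, -0.0283,  0.0358]))
fl (14619, array([513.2, -30.2]), array([107.5,  78.8]), 37.8, array([ 0.5133, -0.0244,  0.0351]))
at [0.4197 0.0299 0.3209] t 8.7 turn [ 0.0015 -0.002   0.0013] shift0 [ 36.3 105.1  71.2] shift_after_turn [ 36.6 105.2  70.9]
```

```bash
cat >> h.py <<'E'
def faceR(yaw,spin=0,tilt=np.radians(30)):  # opening frame (x up slope, z out); tool frame with y along up-slope turned by spin about z
    h=np.array([np.cos(yaw),np.sin(yaw),0]); x=h*np.cos(tilt)+np.array([0,0,np.sin(tilt)]); n=-h*np.sin(tilt)+np.array([0,0,np.cos(tilt)])
    O=np.c_[x,np.cross(n,x),n]
    y=O@np.array([np.cos(spin),np.sin(spin),0]); z=-n
    return O,np.c_[np.cross(y,z),y,z]
E
python3 - <<'E'
from h import *
O,T=faceR(np.radians(23.2)); p=np.array([.605,.305,.066])+.30*O[:,2]; print(p); to(p,T)
s=state();R=Ro.from_rotvec(s["ee_rot"])
r=(R.inv()*Ro.from_matrix(T)).as_rotvec();print(np.linalg.norm(r)/np.radians(10.7))
print("z first", (R.inv()*Ro.from_matrix(down(np.radians(23.2)))).as_rotvec(), (Ro.from_matrix(down(np.radians(23.2))).inv()*Ro.from_matrix(T)).as_rotvec())
E
```

```text
[0.4671297  0.24590871 0.32580762]
at [0.4197 0.0299 0.3209] t 8.7 turn [-0.4429  0.3425 -1.281 ] shift0 [ 170.2 -141.1   -4.7] shift_after_turn [179.8 113.8  60.1]
7.486152093398329
z first [ 2.63553525e-03 -7.30718645e-04 -1.31295015e+00] [-5.23598776e-01  2.80751855e-17 -1.12300742e-16]
```

```bash
python3 -m pendant '[0,0,0,43,-35,-1,-1,0,0,0,43,-35,-1,-1,0,0,0,42,-35,-1,-1,0,0,0,42,-36,-1.7,-1,-0.0554,0.0428,-0.160,0,0,0,-1]'; python3 -m pendant '[-0.0554,0.0428,-0.160,0,0,0,-1,-0.0554,0.0428,-0.160,0,0,0,-1,-0.0554,0.0428,-0.160,0,0,0,-1,-0.0554,0.0428,-0.160,0,0,0,-1,-0.0554,0.0428,-0.160,0,0,0,-1]';python3 -m pendant '[-0.0554,0.0428,-0.160,0,0,0,-1,-0.0554,0.0428,-0.160,0,0,0,-1,0,0,0,0,0,0,-1,0,0,0,0,0,0,-1,0,0,0,0,0,0,-1]'
python3 - <<'E'
from h import *
O,T=faceR(np.radians(23.2)); p=np.array([.605,.305,.066])+.30*O[:,2]; to(p,T)
c=shot("wrist"); cv2.imwrite("pics/w3.png",c["frame"][...,::-1]); P=cloud(c); np.save("w3.npy",P)
print(np.round(c["st"]["joints"],3))
c0,n,i=facefit(P); print(c0,n,len(i),"tilt",np.degrees(np.arccos(n[2])),"yaw",np.degrees(np.arctan2(-n[1],-n[0])))
E
```

```text
clock: 9.32
tool_pos: [0.4668, 0.2485, 0.322]
ee_rot: [2.838, 1.251, 0.087]
contact_force: [-0.6, -0.5, 0.2]
opening: 0.997
finger_force: 0.0
clock: 9.95
tool_pos: [0.4656, 0.2453, 0.3217]
ee_rot: [1.962, 2.108, 0.488]
contact_force: [-0.1, -0.1, 0.5]
opening: 0.999
finger_force: 0.0
clock: 10.58
tool_pos: [0.4667, 0.2458, 0.3244]
ee_rot: [1.539, 2.327, 0.62]
contact_force: [-0.2, 0.1, 0.4]
opening: 1.003
finger_force: 0.0
at [0.4667 0.2458 0.3244] t 10.575 turn [-0.0035 -0.     -0.0028] shift0 [-0.   1.1 -1. ] shift_after_turn [-0.   1.1 -1. ]
[ 0.444 -0.094  2.192 -0.039  0.525  0.07 ]
[0.59356029 0.3061042  0.06276702] [-0.45743394 -0.19657242  0.86724476] 27922 tilt 29.859975608808956 yaw 23.254577183001597
```

View pics/w3.png

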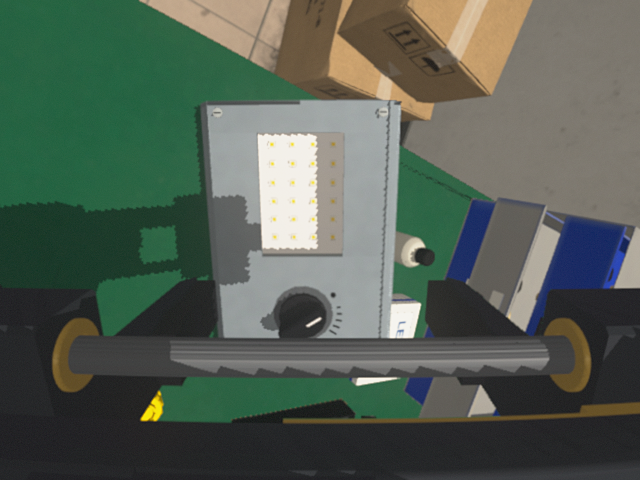

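The opening shows at columns 258–343, rows 133–254, with the knob at ~(303,315). Next I locate both on the face plane.

```bash
python3 - <<'E'
from h import *
P=np.load("w3.npy"); c0,n,i=facefit(P)
s=state(); yaw=np.arctan2(-n[1],-n[0]); O,T=faceR(yaw,0,np.arccos(n[2]))
U=(P-c0)@O
d=U[...,2]
# outline of face
f=(np.abs(d)<.0015); 
hole=np.zeros((480,640),np.uint8); hole[(d<-.0012)|np.isnan(d)]=1; hole[:115]=0; hole[275:]=0; hole[:,:235]=0; hole[:,365:]=0
nn,lab,st,_=cv2.connectedComponentsWithStats(hole); k=1+st[1:,4].argmax(); print(st[k])
# ring of face pixels just around hole -> extents at rim
m=(lab==k).astype(np.uint8); ring=(cv2.dilate(m,np.ones((3,3)))-m).astype(bool)&f
q=U[ring]; R=cv2.minAreaRect((q[:,:2]*1000).astype(np.float32)); print("ring",R)
# robust edge medians
u,v=q[:,0],q[:,1]; lo,hi=np.percentile(u,[0,100]);l2,h2=np.percentile(v,[0,100])
E_=[np.median(u[u<lo+.004]),np.median(u[u>hi-.004]),np.median(v[v<l2+.004]),np.median(v[v>h2-.004])]; print("edges",np.round(E_,4), E_[1]-E_[0],E_[3]-E_[2])
# edge angle
e=q[u<lo+.005]; print("skew",np.polyfit(e[:,1],e[:,0],1)[0], np.polyfit(q[u>hi-.005][:,1],q[u>hi-.005][:,0],1)[0])
cc=c0+O@np.array([(E_[0]+E_[1])/2,(E_[2]+E_[3])/2,0]); print("opening",cc,"yaw",np.degrees(yaw))
# knob
kp=c0+O@np.array([(E_[0]+E_[1])/2,(E_[2]+E_[3])/2-.094,0]); V=(P-kp)@O
b=V[(np.hypot(V[...,0],V[...,1])<.03)&(V[...,2]>.021)&(V[...,2]<.03)]; print("knob bar",len(b),cv2.minAreaRect((b[:,:2]*1000).astype(np.float32)),b[:,2].max())
b=V[(np.hypot(V[...,0],V[...,1])<.04)&(V[...,2]>.003)&(V[...,2]<.03)];print(cv2.minEnclosingCircle((b[:,:2]*1000).astype(np.float32)))
fm=U[f&(np.abs(U[...,0])<.12)&(np.abs(U[...,1])<.15)]; print("face ext",np.percentile(fm,[.5,99.5],axis=0)[:,:2])
E
```

```text
[  256   130    89   127 10356]
ring ((-6.762073516845703, 18.942148208618164), (65.39922332763672, 95.02165222167969), 0.5731339454650879)
edges [-0.0378  0.0249 -0.0277  0.0644] 0.06269683952753533 0.09208161874969617
skew -4.2008108469439e-05 0.001712351751438115
opening [0.58120324 0.32073501 0.05956548] yaw 23.254577183001597
knob bar 749 ((0.12395668029785156, 0.7578506469726562), (36.09187698364258, 13.000000953674316), 33.461891174316406) 0.027445002085925825
((-0.20443381369113922, 0.4477335512638092), 18.998003005981445)
face ext [[-0.07198502 -0.09658925]
 [ 0.06077971  0.08579178]]
```

```bash
python3 -m pendant '[0.0554,-0.0428,0.160,0,0,0,-1,0.0554,-0.0428,0.160,0,0,0,-1,0.0554,-0.0428,0.160,0,0,0,-1,0.0554,-0.0428,0.160,0,0,0,-1,0.0554,-0.0428,0.160,0,0,0,-1]'; python3 -m pendant '[0.0554,-0.0428,0.160,0,0,0,-1,0.0554,-0.0428,0.160,0,0,0,-1,0.0554,-0.0428,0.160,0,0,0,-1,0,0,0,-44,45,1,-1,0,0,0,-44,45,1,-1]';python3 -m pendant '[0,0,0,-44,53,20,-1,0,0,0,0,53,20,-1,0,0,0,0,50,20,-1,0,0,0,0,0,0,-1,0,0,0,0,0,0,-1]'
python3 - <<'E'
from h import *
to([.5132,-.0303,.195],down(np.radians(-52.1)))
E
```

```text
clock: 11.25
tool_pos: [0.4668, 0.246, 0.3251]
ee_rot: [2.541, 1.626, 0.261]
contact_force: [-0.1, 0.7, -1.3]
opening: 0.996
finger_force: 0.0
clock: 11.88
tool_pos: [0.453, 0.1207, 0.323]
ee_rot: [2.969, 1.024, 0.001]
contact_force: [0.5, -0.5, 0.8]
opening: 0.998
finger_force: 0.0
clock: 12.5
tool_pos: [0.5143, -0.0196, 0.2653]
ee_rot: [-2.971, -1.02, 0.001]
contact_force: [-0.5, 0.2, -0.1]
opening: 1.006
finger_force: 0.0
at [ 0.5143 -0.0196  0.2653] t 12.5 turn [-0.0009  0.0007  0.0002] shift0 [-7.4  7.8 70.3] shift_after_turn [-7.4  7.8 70.3]
```

```bash
python3 -m pendant '[0,0,0,-7.4,7.8,20,-1,0,0,0,0,0,30,-1,0,0,0,0,0,17,-1,0,0,0,0,0,0,-1,0,0,0,0,0,0,-1]'
python3 - <<'E'
from h import *
import time
print([np.round(state()["tool_pos"],4) for _ in range(2)])
c=shot("wrist");P=cloud(c);print(rect(P,.5132,-.0303,.08,.034,.039)); print(rect(P,.5132,-.0303,.08,.015,.026))
to([.5132,-.0303,.191],down(np.radians(-52.1)))
E
```

```text
clock: 13.12
tool_pos: [0.5138, -0.03, 0.1995]
ee_rot: [2.97, 1.023, 0.002]
contact_force: [-0.3, 1.4, 0.1]
opening: 0.999
finger_force: 0.0
[array([ 0.5138, -0.03  ,  0.1995]), array([ 0.5138, -0.03  ,  0.1995])]
(19582, array([513. , -29.9]), array([96.4, 95.9]), 84.3, array([ 0.5235, -0.0229,  0.0359]))
(12019, array([512.7, -30.7]), array([108.8,  78.3]), 38.2, array([ 0.5372, -0.0112,  0.022 ]))
at [ 0.514  -0.0301  0.1997] t 13.175 turn [ 0.0015 -0.0015  0.0019] shift0 [-0.8 -0.4  8.7] shift_after_turn [-0.7 -0.4  8.7]
```

Down to just above the flange, then close.

```bash
python3 -m pendant '[0,0,0,-0.7,-0.4,8.7,-1,0,0,0,0,0,0,-1,0,0,0,0,0,0,1,0,0,0,0,0,0,1,0,0,0,0,0,0,1]' 40; python3 -m pendant '[0,0,0,0,0,0,1,0,0,0,0,0,0,1,0,0,0,0,0,0,1,0,0,0,0,0,0,1,0,0,0,0,0,0,1]'
python3 -c "
from h import *
to([.5132,-.0303,.191],down(np.radians(-52.1)))"
```

```text
clock: 13.8
tool_pos: [0.5126, -0.0306, 0.1899]
ee_rot: [2.971, 1.022, 0.0]
contact_force: [0.8, -0.0, -0.7]
opening: 0.677
finger_force: 0.0
clock: 14.42
tool_pos: [0.5126, -0.0305, 0.1899]
ee_rot: [2.971, 1.022, 0.0]
contact_force: [-0.2, -0.4, 0.3]
opening: 0.628
finger_force: 40.0
at [ 0.5126 -0.0305  0.1899] t 14.425 turn [ 0.0001 -0.0001  0.0014] shift0 [ 0.6  0.2 -1.1] shift_after_turn [ 0.6  0.2 -1.1]
```

```bash
python3 -m pendant '[0,0,0,0,0,-30,1,0,0,0,0,0,-60,1,0,0,0,0,0,-60,1,0,0,0,0,0,0,1,0,0,0,0,0,0,1]'
python3 - <<'E'
from h import *
yaw=np.radians(23.25);O,T=faceR(yaw); op=np.array([.5812,.3207,.0596])
p=op-T[:,0]*.0006+O[:,2]*(.1719+.08); print(p,state()["opening"]); to(p,T); to(p+[0,0,.04],T)
E
```

```text
clock: 15.05
tool_pos: [0.512, -0.0305, 0.339]
ee_rot: [-2.97, -1.022, 0.001]
contact_force: [-0.6, 0.6, -2.5]
opening: 0.629
finger_force: 40.0
[0.46571509 0.27043074 0.2777518 ] 0.6286992318139121
at [ 0.512  -0.0305  0.339 ] t 15.05 turn [-0.4465  0.3436 -1.2818] shift0 [ 148.7 -265.6   61.4] shift_after_turn [294.7  35.4  91.2]
at [ 0.512  -0.0305  0.339 ] t 15.05 turn [-0.4465  0.3436 -1.2818] shift0 [ 148.7 -265.6   21.4] shift_after_turn [294.7  55.4  56.6]
```

```bash
python3 -m pendant '[0,0,0,24.8,-44.3,3.6,1,0,0,0,24.8,-44.3,3.6,1,0,0,0,24.8,-44.3,3.6,1,0,0,0,24.8,-44.3,3.6,1,0,0,0,24.8,-44.3,3.6,1]';python3 -m pendant '[0,0,0,24.7,-44.1,3.4,1,-0.0558,0.043,-0.160,0,0,0,1,-0.0558,0.043,-0.160,0,0,0,1,-0.0558,0.043,-0.160,0,0,0,1,-0.0558,0.043,-0.160,0,0,0,1]';python3 -m pendant '[-0.0558,0.043,-0.160,0,0,0,1,-0.0558,0.043,-0.160,0,0,0,1,-0.0558,0.043,-0.160,0,0,0,1,-0.0558,0.043,-0.161,0,0,0,1,0,0,0,0,0,0,1]'
python3 - <<'E'
from h import *
yaw=np.radians(23.25);O,T=faceR(yaw); op=np.array([.5812,.3207,.0596])
p=op-T[:,0]*.0006+O[:,2]*(.1719+.05); to(p,T)
E
```

```text
clock: 15.68
tool_pos: [0.4723, 0.2214, 0.3184]
ee_rot: [2.97, 1.022, -0.009]
contact_force: [0.9, -0.4, -1.6]
opening: 0.627
finger_force: 40.0
clock: 16.3
tool_pos: [0.4649, 0.2699, 0.3147]
ee_rot: [2.352, 1.813, 0.338]
contact_force: [0.2, -0.3, -0.2]
opening: 0.633
finger_force: 40.0
clock: 16.92
tool_pos: [0.4648, 0.2692, 0.3148]
ee_rot: [1.539, 2.328, 0.617]
contact_force: [0.3, -0.9, -0.5]
opening: 0.629
finger_force: 40.0
at [0.4648 0.2692 0.3148] t 16.925 turn [-0.0058  0.0014 -0.0029] shift0 [  0.8 -17.   62.8] shift_after_turn [  0.7 -17.4  62.7]
```

```bash
python3 -m pendant '[-0.0058,0.0014,-0.0029,0.7,-17.4,30,1,0,0,0,0,0,32.7,1,0,0,0,0,0,20,1,0,0,0,0,0,0,1,0,0,0,0,0,0,1]'
python3 - <<'E'
from h import *
yaw=np.radians(23.25);O,T=faceR(yaw); op=np.array([.5812,.3207,.0596])
p=op-T[:,0]*.0006+O[:,2]*(.1719+.03); to(p,T)
c=shot("wrist"); cv2.imwrite("pics/w4.png",c["frame"][...,::-1]); P=cloud(c); s=c["st"]; V=(P-op)@O
m=(np.abs(V[...,0])<.06)&(np.abs(V[...,1])<.08)
for a,b in((.045,.053),(.03,.038)):
    q=V[m&(V[...,2]>a)&(V[...,2]<b)]; print(len(q),cv2.minAreaRect((q[:,:2]*1000).astype(np.float32)),np.median(q[:,2]))
q=V[(np.abs(V[...,0])<.07)&(np.abs(V[...,1])<.1)&(np.abs(V[...,2])<.004)];print("face z",np.median(q[:,2]))
E
```

```text
clock: 17.55
tool_pos: [0.4902, 0.2814, 0.2378]
ee_rot: [1.53, 2.325, 0.629]
contact_force: [0.1, 0.6, -0.0]
opening: 0.625
finger_force: 40.0
at [0.4902 0.2814 0.2378] t 17.55 turn [ 0.0052 -0.0005  0.001 ] shift0 [-0.4 -3.3  2. ] shift_after_turn [-0.4 -3.3  2. ]
23098 ((4.026847839355469, 0.5743331909179688), (83.64447021484375, 83.97193908691406), 0.08609205484390259) 0.049716516966277075
10939 ((4.111476898193359, -0.0677490234375), (108.36441802978516, 78.29191589355469), 89.98921203613281) 0.035810863575372665
face z -5.3663851063886564e-05
```

View pics/w4.png

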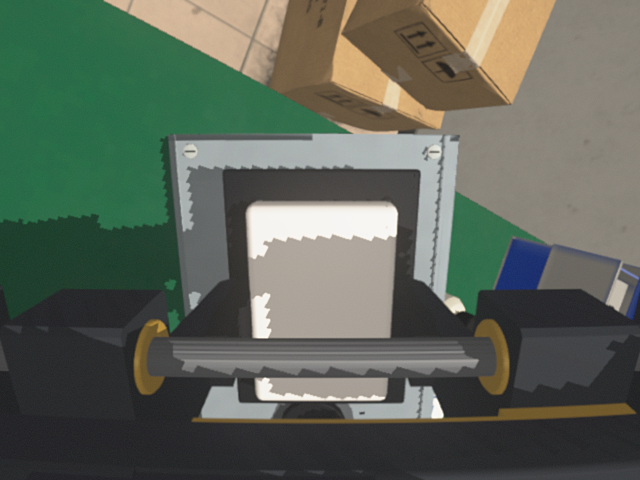

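The diffuser is held square over the opening (flange cols ~224–420), about 4 mm too far up-slope. I'll correct that and re-measure.

```bash
cat > meas.py <<'E'
from h import *
yaw=np.radians(23.25);O,T=faceR(yaw); op=np.array([.5812,.3207,.0596])
def run(h):
    p=op-T[:,0]*.0006+O[:,2]*(.1719+h); to(p,T)
    for _ in range(2):
        c=shot("wrist"); P=cloud(c); V=(P-op)@O
        m=(np.abs(V[...,0])<.06)&(np.abs(V[...,1])<.08)
        q=V[m&(V[...,2]>h)&(V[...,2]<h+.008)]; r=cv2.minAreaRect((q[:,:2]*1000).astype(np.float32)); print("flange",np.round(r[0],2),np.round(r[1],1),round(r[2],2),np.round(np.median(q[:,2]),4))
        A=np.c_[q[:,:2],np.ones(len(q))]; print("tilt",np.linalg.lstsq(A,q[:,2],rcond=None)[0][:2])
        f=V[(np.abs(V[...,0])<.1)&(np.abs(V[...,1])<.13)&(np.abs(V[...,2])<.0015)]; print("face x ext",np.percentile(f[:,0],[.5,99.5]),"y max",np.percentile(f[:,1],99.5),np.median(f[:,2]))
E
python3 -m pendant '[0.005,0,0,-0.4,-3.8,2,1,0,0,0,0,0,0,1,0,0,0,0,0,0,1,0,0,0,0,0,0,1,0,0,0,0,0,0,1]'
python3 - <<'E'
from meas import *
run(.03)
P=np.load("w3.npy");V=(P-op)@O;f=V[(np.abs(V[...,0])<.1)&(np.abs(V[...,1])<.13)&(np.abs(V[...,2])<.0015)]; print("w3 x ext",np.percentile(f[:,0],[.5,99.5]),"y max",np.percentile(f[:,1],99.5))
E
```

```text
clock: 18.23
tool_pos: [0.4886, 0.2803, 0.2348]
ee_rot: [1.529, 2.328, 0.626]
contact_force: [0.2, -0.4, -0.9]
opening: 0.628
finger_force: 40.0
at [0.4886 0.2803 0.2348] t 18.225 turn [ 0.0022 -0.0008  0.0023] shift0 [ 0.  -0.1  0.3] shift_after_turn [ 0.  -0.1  0.3]
flange [ 0.49 -0.4 ] [ 78.2 108.2] 0.02 0.0341
tilt [0.00170223 0.00172883]
face x ext [-0.06526902  0.06721262] y max 0.06766313718114314 -3.440771021513227e-05
flange [ 0.51 -0.42] [ 78.4 108.4] 0.21 0.0341
tilt [0.00175136 0.00149474]
face x ext [-0.06533731  0.06728657] y max 0.06767259181644014 -3.7700164553656835e-05
w3 x ext [-0.06558861  0.06684819] y max 0.06748661034095664
```

```bash
python3 -m pendant '[0.002,0,0.001,0.3,-0.2,4,1,0,0,0,0,0,6,1,0,0,0,0,0,4,1,0,0,0,0,0,2,1,0,0,0,0,0,0,1]'
python3 -c "
from meas import *
run(.014)"
```

```text
clock: 18.95
tool_pos: [0.4957, 0.2836, 0.2203]
ee_rot: [1.532, 2.329, 0.623]
contact_force: [-0.6, 0.1, -1.3]
opening: 0.632
finger_force: 40.0
at [0.4957 0.2836 0.2203] t 18.95 turn [-0.0006 -0.0008  0.0014] shift0 [-0.3  0.4 -0.1] shift_after_turn [-0.3  0.4 -0.1]
flange [-0.55 -0.07] [ 78.5 108.3] 0.16 0.0177
tilt [-0.00075709  0.00158708]
face x ext [-0.06523694  0.06715663] y max 0.0676463087577137 -5.246658610548226e-05
flange [-0.18 -0.05] [ 78.4 108.1] 0.0 0.0179
tilt [-0.00055109  0.00124282]
face x ext [-0.06524269  0.06706367] y max 0.06767869897051539 -4.5755803259618344e-05
```

Studs are in with no contact. Nudge and carry on.

```bash
python3 -m pendant '[0,0,0,0,0.3,2,1,0,0,0,0,0,2,1,0,0,0,0,0,2,1,0,0,0,0,0,1,1,0,0,0,0,0,0,1]'
python3 -m pendant '[0,0,0,0,0,1,1,0,0,0,0,0,1,1,0,0,0,0,0,1,1,0,0,0,0,0,0,1,0,0,0,0,0,0,1]'
python3 -c "
from meas import *
to(op-T[:,0]*.0006+O[:,2]*.1719,T);print(O.T@state()['contact_force'])"
```

```text
clock: 19.68
tool_pos: [0.4993, 0.2851, 0.2163]
ee_rot: [1.531, 2.328, 0.626]
contact_force: [-8.7, -4.2, 11.8]
opening: 0.63
finger_force: 40.0
clock: 20.3
tool_pos: [0.5006, 0.2857, 0.2137]
ee_rot: [1.531, 2.328, 0.626]
contact_force: [-7.9, -4.9, 11.3]
opening: 0.629
finger_force: 40.0
at [0.5006 0.2857 0.2137] t 20.3 turn [ 0.0014 -0.0007  0.0009] shift0 [-0.3 -1.   5.5] shift_after_turn [-0.3 -1.   5.5]
[-2.29523042 -1.35209395 14.40350718]
```

```bash
python3 -m pendant '[0,0,0,0,-0.5,1,1,0,0,0,0,0,1,1,0,0,0,0,0,1,1,0,0,0,0,0,1,1,0,0,0,0,0,0,1]'
python3 -c "
from meas import *
to(op-T[:,0]*.0006+O[:,2]*.1719,T);print(O.T@state()['contact_force'])"
python3 -m pendant '[0,0,0,0,0,1,1,0,0,0,0,0,1,1,0,0,0,0,0,1,1,0,0,0,0,0,0,1,0,0,0,0,0,0,1]'
python3 -c "
from meas import *
print(O.T@state()['contact_force'],state()['opening']);run(0)"
```

```text
clock: 20.92
tool_pos: [0.502, 0.2863, 0.2084]
ee_rot: [1.532, 2.329, 0.624]
contact_force: [-0.2, -0.2, 0.6]
opening: 0.631
finger_force: 40.0
at [0.502  0.2863 0.2084] t 20.925 turn [-0.     -0.0008  0.0013] shift0 [-0.3  0.4  0.1] shift_after_turn [-0.3  0.4  0.1]
[ 0.10028489 -0.11338308  0.66008269]
clock: 21.55
tool_pos: [0.5021, 0.2865, 0.2083]
ee_rot: [1.532, 2.329, 0.622]
contact_force: [-25.4, -12.7, 33.0]
opening: 0.633
finger_force: 40.0
[-8.02942082 -1.69708748 42.7329483 ] 0.6326429188623138
at [0.5021 0.2865 0.2083] t 21.55 turn [-0.001  -0.0002  0.0015] shift0 [-0.4  0.3 -0.1] shift_after_turn [-0.4  0.3 -0.1]
flange [-0.    1.56] [120.  132.9] 0.01 0.0012
tilt [0.00031101 0.00133224]
face x ext [-0.06523333  0.06716719] y max 0.06761032301431538 -5.1533195476392454e-05
flange [-0.01  1.53] [132.9 120. ] 89.97 0.0012
tilt [0.00056594 0.00192257]
face x ext [-0.06521639  0.06722857] y max 0.0676225542636327 -5.008620228403363e-05
```

```bash
python3 -m pendant '[0,0,0,0,0,-2,1,0,0,0,0,0,0,-1,0,0,0,0,0,0,-1,0,0,0,0,0,0,-1,0,0,0,0,0,0,-1]'; python3 -m pendant '[0,0,0,0,0,-20,-1,0,0,0,0,0,-50,-1,0,0,0,0,0,-50,-1,0,0,0,0,0,0,-1,0,0,0,0,0,0,-1]'
python3 - <<'E'
from meas import *
c=shot("wrist"); cv2.imwrite("pics/w5.png",c["frame"][...,::-1]); P=cloud(c); V=(P-op)@O
m=(np.abs(V[...,0])<.06)&(np.abs(V[...,1])<.07)
for a,b in((.0025,.006),(.016,.02)):
    q=V[m&(V[...,2]>a)&(V[...,2]<b)];A=np.c_[q[:,:2],np.ones(len(q))];print(cv2.minAreaRect((q[:,:2]*1000).astype(np.float32)),np.linalg.lstsq(A,q[:,2],rcond=None)[0])
f=V[(np.abs(V[...,0])<.1)&(np.abs(V[...,1])<.13)&(np.abs(V[...,2])<.0025)];print(np.median(f[:,2]))
k=op-O[:,1]*.094; W=(P-k)@O
b=W[(np.hypot(W[...,0],W[...,1])<.03)&(W[...,2]>.021)&(W[...,2]<.03)]; r=cv2.minAreaRect((b[:,:2]*1000).astype(np.float32)); print("bar",r,len(b))
to(k,T)
for sgn in (np.pi/2,-np.pi/2):
    O,TT=faceR(yaw,sgn+.59); to(k+O@np.array([0.0002,.0007,.147+.088]),TT)
print(state()["joints"])
E
```

```text
clock: 22.28
tool_pos: [0.5025, 0.2866, 0.2072]
ee_rot: [1.532, 2.329, 0.623]
contact_force: [-0.1, -0.1, 0.2]
opening: 1.0
finger_force: 0.0
clock: 22.9
tool_pos: [0.4472, 0.2627, 0.3112]
ee_rot: [1.532, 2.329, 0.624]
contact_force: [-0.7, -0.3, -0.9]
opening: 1.001
finger_force: 0.0
((-1.1550102233886719, 3.9022140502929688), (115.34769439697266, 117.17163848876953), 89.34954071044922) [-5.65843573e-05  1.14280099e-03  3.89726384e-03]
((-0.16678237915039062, 0.8712272644042969), (82.49076080322266, 55.62600326538086), 89.89542388916016) [-0.00134023  0.00010042  0.01780808]
-7.21452993071733e-05
bar ((0.0, 0.0), (0.0, 0.0), 0.0) 0
at [0.4471 0.2626 0.3102] t 22.95 turn [-0.0021 -0.0006  0.0014] shift0 [-93.7   1.7 290. ] shift_after_turn [-93.5   1.3 290.1]
at [0.4471 0.2626 0.3102] t 22.95 turn [-5.0000e-04 -2.6000e-03 -2.1594e+00] shift0 [-92.9   1.5  55. ] shift_after_turn [ 50.4 -78.   55.1]
at [0.4471 0.2626 0.3102] t 22.95 turn [-2.200e-03  5.000e-04  9.822e-01] shift0 [-92.9   1.5  55. ] shift_after_turn [-50.4  78.   55.1]
[ 0.4982856  -0.0944296   2.22164963 -0.09550352  0.49654122  0.16288309]
```

View pics/w5.png

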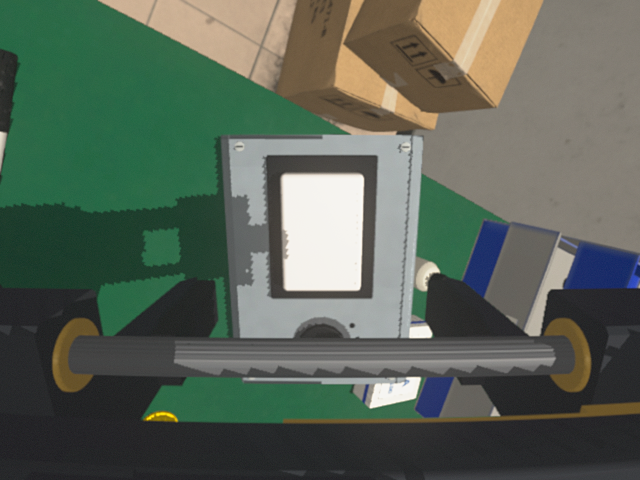

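The diffuser is flush and centred: frame cols 268–377, rows 155–297, flange top 3.9 mm and window top 17.8 mm above the face. Next I check that the gripper body clears its surroundings at the knob.

```bash
python3 - <<'E'
from meas import *
k=op-O[:,1]*.094+O@np.array([.0001,.0006,0])
Q=np.vstack([np.load(f+".npy").reshape(-1,3) for f in("scene0","side0","w1","w3")][:2]);Q=Q[~np.isnan(Q[:,0])]
for base in(-np.pi/2,np.pi/2):
  for a in(.585,.2,-.2,-.5):
    for h in (.028,.088):
      _,TT=faceR(yaw,base+a); t=k+O[:,2]*(.147+h); L=(Q-t)@TT
      m=(np.abs(L[:,0])<.055)&(np.abs(L[:,1])<.105)&(L[:,2]>-.06)&(L[:,2]<.11); print(round(base+a,2),h,m.sum(),np.round(np.median(Q[m],0),3) if m.any() else "")
E
```

```text
-0.99 0.028 0 
-0.99 0.088 0 
-1.37 0.028 0 
-1.37 0.088 0 
-1.77 0.028 0 
-1.77 0.088 0 
-2.07 0.028 0 
-2.07 0.088 0 
2.16 0.028 0 
2.16 0.088 0 
1.77 0.028 0 
1.77 0.088 0 
1.37 0.028 0 
1.37 0.088 0 
1.07 0.028 0 
1.07 0.088 0
```

```bash
python3 -m pendant '[0,0,0,-46.5,0.8,0,0,0,0,0,-46.4,0.7,0,0,0,0,0.1637,0,0,0,0,0,0,0.1637,0,0,0,0,0,0,0.1637,0,0,0,0]'; python3 -m pendant '[0,0,0.1637,0,0,0,0,0,0,0.1637,0,0,0,0,0,0,0.1637,0,0,0,0,0,0,0,0,0,30,0,0,0,0,0,0,0,0]'
cat > kn.py <<'E'
from meas import *
import sys
k=op-O[:,1]*.094+O@np.array([.0001,.0006,0])
a,h=map(float,sys.argv[1:3]); _,TT=faceR(yaw,-np.pi/2+a); to(k+O[:,2]*(.147+h),TT); s=state(); print("q",np.round(s["joints"],3),"F",np.round(O.T@s["contact_force"],1),"op",s["opening"])
if len(sys.argv)>3:
    c=shot(sys.argv[3]);P=cloud(c);V=(P-k)@O
    b=V[(np.hypot(V[...,0],V[...,1])<.022)&(V[...,2]>.021)&(V[...,2]<.029)]
    if len(b)>20: print("bar",cv2.minAreaRect((b[:,:2]*1000).astype(np.float32)),len(b),np.percentile(b[:,2],[5,95]))
    cv2.imwrite(f"pics/k{int(s['clock']*100)}.png",c["frame"][...,::-1]); print(s["clock"])
E
python3 kn.py .585 .040 wrist; ls pics
```

```text
clock: 23.58
tool_pos: [0.4853, 0.1775, 0.3096]
ee_rot: [2.129, 1.945, 0.724]
contact_force: [-0.6, -0.1, 0.4]
opening: 0.502
finger_force: 0.0
clock: 24.2
tool_pos: [0.4983, 0.1836, 0.2819]
ee_rot: [2.631, 1.43, 0.786]
contact_force: [-0.2, -0.2, -0.2]
opening: 0.5
finger_force: 0.0
at [0.4983 0.1836 0.2819] t 24.2 turn [-0.006   0.0061  0.0045] shift0 [ 1.8  1.6 70.7] shift_after_turn [ 1.4  1.2 70.7]
q [ 0.286 -0.03   2.221  0.141  0.443  0.75 ] F [-0.3 -0.1 -0. ] op 0.4999696997801864
bar ((0.5356950759887695, -0.4909076690673828), (36.16230392456055, 12.537960052490234), 33.5752067565918) 1287 [0.02349993 0.0269529 ]
24.2
a.png
b.png
k2420.png
s2.png
scene0.png
side0.png
w1.png
w3.png
w4.png
w5.png
```

```bash
python3 -m pendant '[-0.006,0.006,0.0045,1.4,1.2,20,0,0,0,0,0,0,30,0,0,0,0,0,0,20,0,0,0,0,0,0,0,0,0,0,0,0,0,0,0]'; python3 kn.py .585 .028
```

```text
clock: 24.88
tool_pos: [0.5331, 0.1982, 0.2273]
ee_rot: [2.627, 1.42, 0.81]
contact_force: [0.5, 0.2, 0.2]
opening: 0.501
finger_force: 0.0
at [0.5331 0.1982 0.2273] t 24.875 turn [ 0.0054 -0.0066  0.0005] shift0 [-3.  -2.2 16.4] shift_after_turn [-2.9 -2.1 16.5]
q [0.295 0.122 2.188 0.183 0.307 0.715] F [ 0.6 -0.1 -0.1] op 0.5008476697148232
```

```bash
python3 -m pendant '[0.0054,-0.0066,0,-2.9,-2.1,6,0,0,0,0,0,0,6,0,0,0,0,0,0,4,0,0,0,0,0,0,0,0,0,0,0,0,0,0,0]'; python3 kn.py .585 .028
```

```text
clock: 25.5
tool_pos: [0.5376, 0.2004, 0.2111]
ee_rot: [2.631, 1.422, 0.798]
contact_force: [1.0, 0.0, 0.2]
opening: 0.501
finger_force: 0.0
at [0.5376 0.2004 0.2111] t 25.5 turn [-0.0002  0.0002  0.0004] shift0 [ 0.1  0.1 -0. ] shift_after_turn [ 0.1  0.1 -0. ]
q [0.297 0.159 2.183 0.195 0.285 0.704] F [ 0.9 -0.3 -0.3] op 0.5008049390357269
```

```bash
python3 -m pendant '[0,0,0,0,0,0,1,0,0,0,0,0,0,1,0,0,0,0,0,0,1,0,0,0,0,0,0,1,0,0,0,0,0,0,1]' 25; python3 -m pendant '[0,0,0.14,0,0,0,1,0,0,0.14,0,0,0,1,0,0,0.14,0,0,0,1,0,0,0.14,0,0,0,1,0,0,0,0,0,0,1]'; python3 kn.py 0.03 .028
```

```text
clock: 26.12
tool_pos: [0.5379, 0.2002, 0.2113]
ee_rot: [2.63, 1.422, 0.799]
contact_force: [1.2, -3.0, -0.1]
opening: 0.147
finger_force: 25.0
clock: 26.75
tool_pos: [0.538, 0.2, 0.2114]
ee_rot: [-2.875, -0.632, -0.776]
contact_force: [2.5, -4.0, 0.4]
opening: 0.145
finger_force: 25.0
at [0.538  0.2    0.2114] t 26.75 turn [ 0.0007 -0.0007 -0.0032] shift0 [-0.2 -0.5  0.1] shift_after_turn [-0.2 -0.5  0.1]
q [0.296 0.158 2.182 0.194 0.284 1.262] F [ 0.8 -4.7 -0. ] op 0.1453397506147364
```

```bash
python3 -m pendant '[0,0,0.15,0,-0.2,0,1,0,0,0.15,0,0,0,1,0,0,0.15,0,0,0,1,0,0,0.13,0,0,0,1,0,0,0,0,0,0,1]'; python3 kn.py -0.55 .028; python3 -m pendant '[0,0,0,0,0,0,1,0,0,0,0,0,0,0,0,0,0,0,0,0,0,0,0,0,0,0,0,0,0,0,0,0,0,0,0]'; python3 -m pendant '[0,0,0,0,0,-20,0,0,0,0,0,0,-40,0,0,0,0,0,0,-50,0,0,0,0,0,0,-20,0,0,0,0,0,0,0,0]'; python3 kn.py -.55 .15 wrist
```

```text
clock: 27.38
tool_pos: [0.538, 0.1998, 0.2113]
ee_rot: [-2.816, 0.208, -0.673]
contact_force: [3.2, -7.7, 0.2]
opening: 0.14
finger_force: 25.0
at [0.538  0.1998 0.2113] t 27.375 turn [ 0.0007 -0.0013 -0.0029] shift0 [-0.4 -0.5  0.1] shift_after_turn [-0.4 -0.5  0.1]
q [0.296 0.158 2.183 0.193 0.284 1.843] F [-0.  -8.3  0.2] op 0.13974950130905037
clock: 28.0
tool_pos: [0.5374, 0.2008, 0.211]
ee_rot: [-2.816, 0.209, -0.67]
contact_force: [0.2, -0.0, -0.2]
opening: 0.5
finger_force: 0.0
clock: 28.62
tool_pos: [0.478, 0.175, 0.3259]
ee_rot: [-2.813, 0.209, -0.676]
contact_force: [0.3, 0.5, 0.3]
opening: 0.497
finger_force: 0.0
at [0.478  0.175  0.3259] t 28.625 turn [-0.0019 -0.0038 -0.004 ] shift0 [-0.8  0.9  9.8] shift_after_turn [-0.8  0.8  9.8]
q [ 0.281 -0.137  2.228  0.124  0.53   1.909] F [0.6 0.3 0.1] op 0.49713037439762264
bar ((0.13482666015625, -1.1454315185546875), (12.387345314025879, 36.30704116821289), 58.56332778930664) 883 [0.02371603 0.02711912]
28.625
```

```bash
python3 - <<'E'
from meas import *
for n in("wrist","scene","side"):
    c=shot(n);P=cloud(c);V=(P-op)@O
    q=V[(np.abs(V[...,0])<.024)&(np.abs(V[...,1])<.038)&(np.abs(V[...,2]-.018)<.01)]
    if len(q)>30:A=np.c_[q[:,:2],np.ones(len(q))];print(n,len(q),np.linalg.lstsq(A,q[:,2],rcond=None)[0])
    if n!="wrist":
        m=(np.hypot(P[...,0]-.42,P[...,1]-.03)<.03)&(P[...,2]>.003);print("cell",m.sum(),np.nanmax(P[m],0) if m.any() else "")
    cv2.imwrite(f"pics/end_{n}.png",c["frame"][...,::-1])
a=cv2.imread("pics/end_scene.png")[150:400,80:480];cv2.imwrite("pics/end.png",cv2.resize(a,(800,500),interpolation=2))
E
```

```text
wrist 2829 [-0.00165007  0.00109082  0.01812477]
scene 1232 [0.00234868 0.00747704 0.01764615]
cell 275 [0.43453262 0.0481023  0.02513079]
side 391 [-0.0130888   0.00112168  0.01855441]
cell 256 [0.44643808 0.05973548 0.02785799]
```

View pics/end.png

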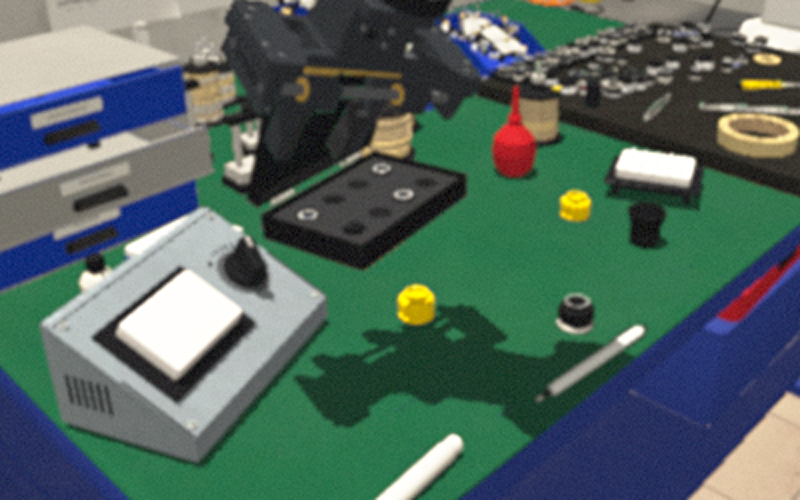

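The diffuser is flush in the face (crop ~180,325), the knob is turned (~245,262) and the cell stands upright (~576,310). The other items are where they were.

```bash
python3 -c "
from cell import *
print(close_job())"
```

```text
the job is handed in; nothing more can be done
None
```

I handed the job in at about 29 s: the lens cell stands upright on the bench, the plain diffuser is clipped in flush, and the dimmer reads about 1.15 rad (on). The diffuser's tabs can't be seen, so I judged them caught from the force dropping to zero as they snapped home and the flange then lying flush.

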